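# Hang the wash basket on the drain stand

### The job

Hang the small wire wash basket on the drain stand to drip off: pick it up by the tab on top, bring its cross-bar in sideways through the open mouths of the two hooks, pushing past their sprung keepers, and lower it gently until the bar lies fully down in both throats and the keepers have closed behind it; leave it hanging upright on its own. The height of the hooks has not been measured, so feel your way, never press or knock the basket against the stand harder than 20 N, and leave the other things on the table where they are.

Things in the scene. Friction and masses are not known exactly. Their poses are not given: they have to be found in the camera images.
- basket_tab (a point): Grip point of the wire basket: centre of the upper part of the upright aluminium tab, which is 10 mm thick along x, 32 mm wide along y and 70 mm tall; its top is 17 mm above this point. z is up, y runs along the cross-bar (x and y half-turned is the same shape). Basket: steel wire, 0.2 to 0.42 kg, body 64x88x38 mm, standing loose; underside 140 mm below this point.
- basket_bar (a point): Middle of the basket's round steel cross-bar, 50 mm straight below basket_tab and 90 mm above the basket's underside. The bar is 10 mm in diameter and runs 54 mm to each side along y; 18 mm discs begin 50 mm from the middle. Wire A-frames carry it at y = +-17 mm; the bare stretches from 20 to 50 mm each side go into the hooks.
- hook_stand: Drain stand, fixed; origin on the table below the middle between its two hook throats; z up, y along the hung bar, mouths open to -x. Base plate x -55 to 130, y +-65, 10 mm thick; post 20 mm across at x = 95 mm, top at z = 210 mm. Its rigid hook head is clamped at an UNMEASURED height: ledge height h is 150 to 182 mm above the table (no entry shows it; see or feel it).
- below_left_hook (a point): Point on the table below the throat of the hook at stand y = +38 mm. Hook plates (two, equal, 8 mm thick) from the side, stand x in mm: roof -33 to 17, underside h + 20, flat top h + 25; flat ledge at h from -33 to -7; throat -7 to 7, floor at h - 12; solid wall from 7, throat floor to roof; then arms (top h + 6) to the post. Axes as the stand.
- below_right_hook (a point): The same for the hook at stand y = -38 mm. The bar can get in only level from -x, through the 20 mm high mouths; seated, its centre is at h - 7 mm or up to 2 mm lower and x within about 2 mm of 0. The throat floor is a rubber pad on a spring (1.5 N/mm per hook, 3 mm travel, then hard); all else is hard. More than 20 N between basket and stand is too much.
- keeper_left (a joint): Sprung brass keeper in the mouth of the hook at y = +38 mm: a flap 19 mm long hinged in the roof at x = -30.5 mm, hanging down across the mouth. 0 = closed (hanging), grows to 1.5 rad as it is pushed inward (+x) and up under the roof; opens only inward and springs shut. Pushing the bar past it takes about 0.5 to 2 N per keeper.
- keeper_right (a joint): The same keeper on the hook at y = -38 mm.
- screwdriver: screwdriver with a 26 mm red handle, 209 mm long, lying flat; bystander, origin under its middle
- clamp_ring: steel pipe clamp ring, 67x98x18 mm, lying flat; bystander, origin under its middle
- white_gasket: white gasket ring, 64 mm across, 8 mm high; bystander, origin under its middle
- spanner: steel combination spanner, 30x206x8 mm, lying flat; bystander, origin under its middle
- jar: small jar with a black lid, 54 mm across, 48 mm high; bystander, origin under its middle
- basket: The whole wire basket; origin at the centre of its underside, axes as basket_tab.
Mind the look-alikes: they are no part of the job. Of the things that look like the hook_stand, the larger one is meant.

How it is judged:
On the way, in this order (a step that is already met when the one before it is completed fails the run):
1. the basket is lifted clear of the table (height (world z) of basket_bar above 0.115 m), for 0.1 s.
2. the bar pushes both keepers open on its way in through the mouths (value of joint each of keeper_left, keeper_right above 0.5 rad and x of basket_bar in the frame of hook_stand between -0.04 and 0 m), for 0.02 s.
At the end, for the whole second after the job is handed in: The cross-bar lies in both throats (within 4 mm of the throat centre along x, 12 mm along y, its height 136 to 180 mm above the table, parallel to the stand's y within 0.08 rad), the basket hangs from the stand upright within 0.1 rad and at rest, and both keepers are closed (under 0.15 rad) (x of basket_bar in the frame of hook_stand between -0.004 and 0.004 m and y of basket_bar in the frame of hook_stand between -0.012 and 0.012 m and height (world z) of basket_bar between 0.136 and 0.18 m and angle between basket_bar's own z axis and vertical below 0.1 rad and angle between the y axis of basket_bar and the y axis of hook_stand, either way round below 0.08 rad and contact force between basket and hook_stand above 1 N and value of joint each of keeper_left, keeper_right below 0.15 rad and linear speed of basket below 0.02 m/s); the robot touches nothing.
It fails at once if the basket presses or knocks on the stand with more than 20 N (contact force between basket and hook_stand above 20 N).
It fails at once if a bystander (screwdriver, clamp ring, gasket, spanner, jar) is moved more than 30 mm (distance of any of screwdriver, clamp_ring, white_gasket, spanner, jar from where it was at the start of the episode above 0.03 m).
It also fails if it takes over 67 s, if anything falls off the work surface, if the arm or the gripper's body presses on something with over 40 N, if the wrist force passes 120 N, or if a joint passes its speed limit or range.

### The arm

A 7-joint arm with a two-finger parallel gripper is mounted at the origin on a cart in front of the work surface, level with it; the furniture and walls round the work are solid. World frame = base frame: x ahead of the robot, y to its left, z up, the work surface at z = 0. Lengths are in m, angles in rad, forces in N, time in s.
With the tool pointing down it reaches from about 0.4 to 0.75 m from the base axis. Payload 19.5 kg.
Tool frame: the origin (TCP) lies midway between the tips of the shut fingers; the grasp point (between the pads) lies 19 mm behind it (env.pinch_z is the distance from the TCP to the grasp point, in m); z points along the fingers, y is the line along which they close (so a half turn about z gives the same grasp; the last joint's range is limited). The gripper opens to 85 mm and grips with 20 to 120 N. Pads are 22 mm wide; open, the fingers measure 114 mm over their backs; the gripper's body (76 mm by 85 mm) begins 54 mm behind the grasp point. The pads swing forward as they close: fully open they stand 13 mm farther back than shut.
Start: joints at [-1.239, 0.707, -0.028, 1.485, 0.022, 0.951, -0.075], TCP at [0.21, 0.535, 0.202] pointing down, gripper open.
Joint ranges: [-2.71, 2.71], [-0.32, 2.16], [-1.57, 1.52], [0, 2.45], [-1.46, 4.6], [0, 2.02], [-2.83, 2.83]. Speed limits (rad/s): [1.89, 1.89, 2.57, 2.57, 3.01, 3.01, 3.01].

### API

Orientations are given as a unit quaternion [x, y, z, w].
In Python, from bench import env, cams, workorder gives the robot as it stands.
- The arm moves only by the tool move_arm, never from a script. Its argument "plan" is a list of rows, each a list of 6 numbers: the shift along the tool's x, y, z in units of 400 mm (1.0 is 400 mm), then the turn, a rotation vector about the tool's x, y, z in units of 60 degrees (1.0 is 60 degrees). A call has 1 to 8 rows; each row is the pose to reach, as a shift and turn from the pose commanded when the call began, along the tool's axes at that moment; what a row does not reach only later rows make up. A row lasts 1/8 s, in which the tool goes at most 62.5 mm and 10.7 degrees, less where a joint would pass 70% of its speed; a pose out of reach is approached as far as the arm can. A call with a number of a shift or a turn outside -1 to 1 is refused whole. A call with a gripper value outside its range is refused whole. "gripper" is the opening, from -1 (shut) to 1 (fully open), so that 0 is half open, set as the call begins (left out, the last holds). The fingers move at their own pace and stop on an object; "squeeze" is the grip in N (left out, the last holds). Time passes only in rows, so rows that repeat a pose let the fingers close. It gives the time, the measured TCP pose, the force, the opening and the grip force at its end, in the units of the state.
- env.sense(): the state, without advancing time (a new reading comes with each control period).
- cams.grab_frame(name): name is "scene" or "side" or "wrist"; returns a dict with "frame" (400x640x3 uint8, red, green, blue), "z_map" (400x640 float32, m along the optical axis (not along the pixel's ray), 0 where there is no reading), "fx", "fy", "cx", "cy" (pixels), "rvec" (rotation vector, rad) and "tvec" (3), from world to camera coordinates, as OpenCV has them; the wrist camera has in their place "tool_from_camera" (4x4, takes a point from camera to tool coordinates, whose origin is the TCP and whose axes are the flange's). Camera axes: x right, y down, z forward; pixel columns grow to the right and rows downward; lengths in m; the calibration is good to about 2 mm. A picture is of the moment at which its call begins: read the wrist's pose just before it.
- workorder.sign_off(): hands the job in; it is judged then, once.
The state is a dict: "time": time; "q": joint angles; "dq": joint speeds; "joint_torque": joint torques, N m; "ee_pos": TCP position; "ee_rot": TCP orientation; "force": force on the tool from outside, world axes, zero at the start; "wrist_torque": the same for the moment, N m; "grip_width": finger opening in m; "gripper_force": force on a finger pad.
Only numpy, scipy, OpenCV 4.12 (cv2) and the standard library are available. Lean on these libraries where they do the work, as an engineer would, in place of code of your own. Each camera call takes 0.05 s, during which the arm holds its last target. There are 200 camera calls.

## Working session

There is one attempt and no reset: what is moved stays moved. The work goes in short steps, Python scripts to look and compute and a tool call to move; the robot and the scene stay as the last step left them, time stands still between calls to the robot, and variables do not carry over. Pictures are saved under pics/ and viewed, at most 12 in all, crops included, and the job is handed in when it is done.

Besides the shell and the picture viewer there is one more tool, called after "Emit:" as name(argument=value, ...), one argument or row to a line, values as JSON. move_arm: Moves the arm, as the interface text tells. Shifts and turns lie within -1 to 1; 1 stands for 400 mm of shift or 60 degrees of turn. Its arguments: {"type":"object","properties":{"plan":{"type":"array"},"gripper":{"type":"number"},"squeeze":{"type":"number"}},"required":["plan"]}

```bash
mkdir -p pics; ls
cat > h.py <<'E'
import numpy as np,cv2
from bench import env,cams,workorder
from scipy.spatial.transform import Rotation as R
def grab(n):
    s=env.sense(); f=cams.grab_frame(n)
    K=np.array([[f['fx'],0,f['cx']],[0,f['fy'],f['cy']],[0,0,1]])
    if n=='wrist':
        T=np.eye(4);T[:3,:3]=R.from_quat(s['ee_rot']).as_matrix();T[:3,3]=s['ee_pos'];M=T@f['tool_from_camera']
    else:
        r=cv2.Rodrigues(np.array(f['rvec'],float))[0];M=np.eye(4);M[:3,:3]=r.T;M[:3,3]=-r.T@np.array(f['tvec']).ravel()
    return f['frame'],f['z_map'],K,M
def cloud(z,K,M):
    v,u=np.mgrid[:z.shape[0],:z.shape[1]]
    p=np.stack([(u-K[0,2])/K[0,0]*z,(v-K[1,2])/K[1,1]*z,z],-1)
    P=p@M[:3,:3].T+M[:3,3];P[z<=0]=np.nan;return P
def save(n,img): cv2.imwrite('pics/'+n+'.png',cv2.cvtColor(img,cv2.COLOR_RGB2BGR))
E
python3 - <<'E'
from h import *
for n in('scene','side'):
    f,z,K,M=grab(n);save(n+'0',f);np.savez(n+'0.npz',f=f,z=z,K=K,M=M);print(n,M.round(3).tolist(),K[0,0])
s=env.sense();print(s)
E
```

```text
pics
scene [[0.838, -0.416, 0.354, 0.175], [-0.546, -0.615, 0.569, -0.586], [-0.02, -0.67, -0.742, 0.849], [0.0, 0.0, 0.0, 1.0]] 386.91649282273124
side [[0.87, -0.21, 0.447, -0.001], [-0.493, -0.405, 0.77, -0.885], [0.019, -0.89, -0.455, 0.648], [0.0, 0.0, 0.0, 1.0]] 460.2275761358706
{'time': 0.1, 'q': array([-1.23867781,  0.70701056, -0.02762073,  1.4849266 ,  0.02198876,
        0.95091722, -0.07548004]), 'dq': array([ 0.00180144, -0.00108059,  0.00058289, -0.00219574, -0.0008883 ,
        0.0008555 , -0.00141783]), 'joint_torque': array([ 3.06838687e-03, -8.84272456e+01,  1.23754598e+00, -2.36450297e+01,
        1.72303221e-02,  5.08090234e-03,  1.97119078e-06]), 'ee_pos': array([0.20987597, 0.53505229, 0.20159758]), 'ee_rot': array([ 1.85815447e-01,  9.82584546e-01, -4.73067402e-04, -8.06618535e-05]), 'force': array([-0.73974706, -0.69611995, -0.61084814]), 'wrist_torque': array([ 0.02638999,  0.06991765, -0.01390944]), 'gripper_force': 0.0, 'grip_width': 0.08525640596486492}
```

View pics/scene0.png

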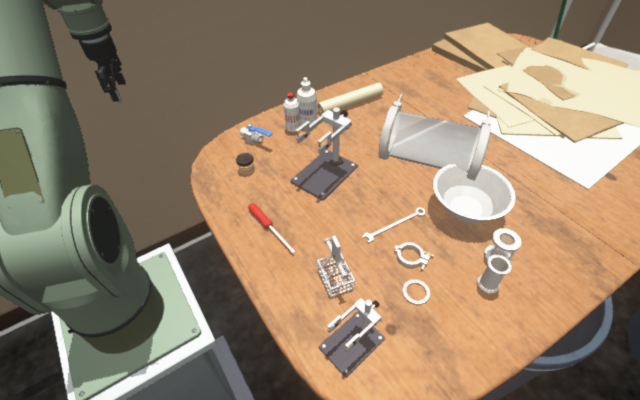

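View pics/side0.png

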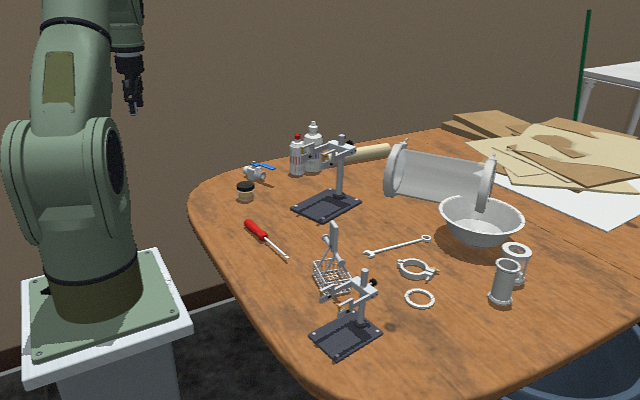

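The scene view shows two stands, at about (325,165) and (352,335); the basket is at (335,270). I'll measure both base plates to find the larger, 185x130 mm one.

Run:
```python
from h import *
for n,boxes in(('scene',dict(far=(280,140,365,205),near=(310,310,392,380))),('side',dict(far=(280,180,370,228),near=(300,310,390,365)))):
    d=np.load(n+'0.npz');P=cloud(d['z'],d['K'],d['M']);f=d['f']
    for k,(a,b,c,e) in boxes.items():
        q=P[b:e,a:c];g=f[b:e,a:c].astype(int)
        m=(q[...,2]<.02)&(q[...,2]>-.01)&(g.max(-1)<95)&(g.max(-1)-g.min(-1)<22)
        m=cv2.morphologyEx(m.astype(np.uint8),cv2.MORPH_OPEN,np.ones((3,3)))>0
        p=q[m];r=cv2.minAreaRect(p[:,:2].astype(np.float32)*1000);print(n,k,m.sum(),r,p[:,2].mean(),cv2.boxPoints(r).round().tolist())
    # tall things
    bx=(300,90,360,170) if n=='scene' else (290,130,365,200)
    a,b,c,e=bx;q=P[b:e,a:c].reshape(-1,3);q=q[(q[:,2]>.1)];print('far tall',len(q),np.nanpercentile(q,[1,50,99],axis=0).round(3).tolist())
    bx=(315,232,345,285) if n=='scene' else (322,220,345,290)
    a,b,c,e=bx;q=P[b:e,a:c].reshape(-1,3);q=q[(q[:,2]>.105)&(q[:,2]<.2)];print('tab',len(q),np.nanpercentile(q,[2,50,98],axis=0).round(3).tolist(),cv2.minAreaRect(q[:,:2].astype(np.float32)*1000))
d=np.load('scene0.npz')['f'];e=np.load('side0.npz')['f']
save('c1',np.hstack([cv2.resize(d[90:210,280:370],(390,520),interpolation=2),cv2.resize(e[125:230,280:370],(400,520),interpolation=2)]))
```

```text
scene far 238 ((646.9722900390625, 102.30853271484375), (157.01376342773438, 76.74197387695312), 52.96352767944336) 0.009902685198452756 [[569.0, 63.0], [630.0, 17.0], [725.0, 142.0], [664.0, 188.0]]
scene near 278 ((399.27032470703125, -344.43505859375), (106.03287506103516, 58.72575759887695), 9.39492130279541) 0.007351201747342728 [[342.0, -324.0], [352.0, -382.0], [456.0, -365.0], [447.0, -307.0]]
far tall 1163 [[0.574, 0.079, 0.102], [0.684, 0.159, 0.174], [0.76, 0.393, 0.209]]
tab 169 [[0.453, -0.198, 0.108], [0.457, -0.186, 0.142], [0.466, -0.167, 0.159]] ((460.4489440917969, -181.86087036132812), (32.273193359375, 10.305055618286133), 77.53153228759766)
side far 449 ((640.4466552734375, 128.3079833984375), (176.71652221679688, 104.97881317138672), 19.1882381439209) 0.010221741300239413 [[540.0, 149.0], [574.0, 50.0], [741.0, 108.0], [707.0, 207.0]]
side near 667 ((394.0889892578125, -335.4188232421875), (118.29379272460938, 79.87213134765625), 13.760802268981934) 0.007378848988873421 [[327.0, -311.0], [346.0, -388.0], [461.0, -360.0], [442.0, -283.0]]
far tall 1306 [[0.564, 0.081, 0.101], [0.679, 0.162, 0.169], [0.758, 0.41, 0.21]]
tab 265 [[0.358, -0.315, 0.106], [0.456, -0.191, 0.129], [0.464, -0.165, 0.158]] ((422.19683837890625, -248.69989013671875), (190.69532775878906, 37.371360778808594), 54.62071228027344)
```

View pics/c1.png

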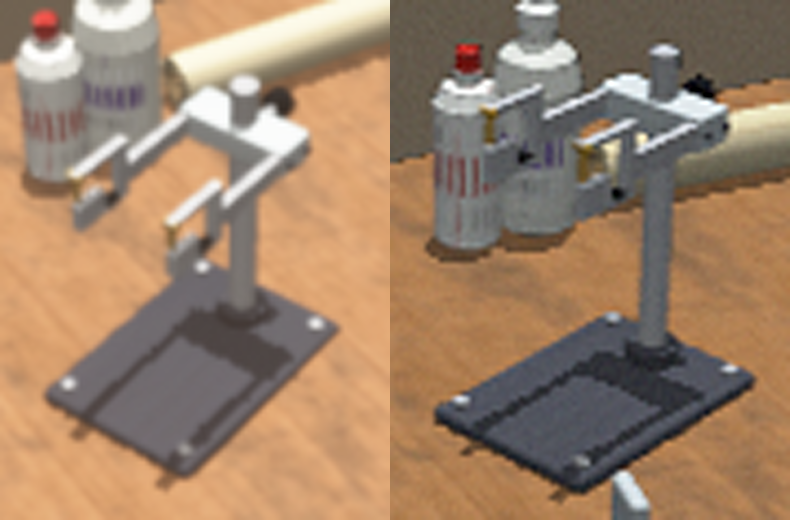

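The crop shows the far stand at scene (325,165): its base is about 177x105+ mm, against 118x80 for the near one. It also has brass keepers in the mouths at scene (288,130) and (310,143). So the far stand is the one meant, and the near one is the look-alike. Next I'll refine its pose and the hook height.

Run:
```python
from h import *
Q=[];
for n,(a,b,c,e) in(('scene',(275,90,365,210)),('side',(280,125,370,230))):
    d=np.load(n+'0.npz');P=cloud(d['z'],d['K'],d['M'])[b:e,a:c].reshape(-1,3);f=d['f'][b:e,a:c].reshape(-1,3).astype(int)
    sat=f.max(1)-f.min(1)
    m=(P[:,2]>.005)&(P[:,2]<.016)&(sat<30)&(f.max(1)<110)
    r=cv2.minAreaRect(P[m][:,:2].astype(np.float32)*1000);print(n,'base',m.sum(),r)
    w=(P[:,0]>.53)&(P[:,0]<.78)&(P[:,1]>.03)&(P[:,1]<.23)
    Q.append(P[w&(P[:,2]>.02)])
    mp=w&(P[:,2]>.04)&(P[:,2]<.12); 
    print('post',mp.sum(),np.median(P[mp],0).round(4))
    view=d['M'][:3,2]; print(view.round(2))
    t=w&(P[:,2]>.195);print('posttop',t.sum(),np.nanmean(P[t],0).round(4))
    h=np.histogram(P[w&(P[:,2]>.1)][:,2],np.arange(.1,.22,.004));print(h[0])
np.savez('st.npz',a=Q[0],b=Q[1])
```

```text
scene base 626 ((635.7359619140625, 136.18923950195312), (176.92037963867188, 125.6882095336914), 18.850191116333008)
post 124 [0.6905 0.152  0.0774]
[ 0.35  0.57 -0.74]
posttop 150 [0.6291 0.1336 0.2004]
[  7   4   7   2   2   0   0   1   1   3   4   7   7  20  26  56  72  99
 119 139 190  37  22  29  92  10  11  23   0]
side base 1375 ((809.5371704101562, 417.9632873535156), (855.8880615234375, 310.0279541015625), 66.66385650634766)
post 156 [0.6913 0.1543 0.0812]
[ 0.45  0.77 -0.46]
posttop 119 [0.6332 0.1371 0.201 ]
[  7   7  12   7   6  10   9   7   8   6   3   0   0   9  38  52  82  90
 114 103 155  43  24  28  67  18  11  17   0]
```

```bash
cat >> h.py <<'E'
YAW=np.radians(18.85);O=np.array([.600,.124,0])
RS=R.from_euler('z',YAW)
def row(pos,xdir_yaw,cmd=None,aim='pinch'):
    """row for pinch point at pos, tool z down, tool y along +-direction yaw (whichever is nearer)"""
    s=env.sense();p0,q0=(s['ee_pos'],s['ee_rot']) if cmd is None else cmd
    R0=R.from_quat(q0);best=None
    for k in(0,np.pi):
        a=xdir_yaw+k;y=np.array([np.cos(a),np.sin(a),0]);zz=np.array([0,0,-1.]);x=np.cross(y,zz)
        Rt=R.from_matrix(np.c_[x,y,zz]);rv=(R0.inv()*Rt).as_rotvec()
        if best is None or np.linalg.norm(rv)<np.linalg.norm(best[0]):best=(rv,Rt)
    rv,Rt=best;t=np.array(pos)+Rt.apply([0,0,env.pinch_z])
    return np.r_[R0.inv().apply(t-p0)/.4,rv/np.radians(60)].round(4)
E
python3 - <<'E'
from h import *
s=np.load('st.npz')
for k in 'ab':
    L=RS.inv().apply(s[k]-O)*1000
    print('post',np.median(L[(L[:,2]>40)&(L[:,2]<120)&(L[:,0]>60)],0).round(1))
    for y0 in(38,-38):
        m=(abs(L[:,1]-y0)<14)&(L[:,2]>140)&(L[:,2]<215)&(L[:,0]<70)&(L[:,0]>-50)
        r=L[m&(L[:,0]<25)&(L[:,2]>185)];a=L[m&(L[:,0]>28)&(L[:,0]<65)]
        print(k,y0,'roof',len(r),np.percentile(r,[3,50,97],axis=0).round(1).tolist(),'arm',len(a),np.percentile(a,[3,50,97],axis=0).round(1).tolist())
for n,bx in(('scene',(315,232,345,285)),('side',(325,222,342,262))):
    d=np.load(n+'0.npz');P=cloud(d['z'],d['K'],d['M']);a,b,c,e=bx
    q=P[b:e,a:c].reshape(-1,3);q=q[(q[:,2]>.105)&(q[:,2]<.17)&(q[:,0]>.43)]
    c=np.median(q[:,:2],0);q=q[np.linalg.norm(q[:,:2]-c,axis=1)<.03]
    C=np.cov(q[:,:2].T);w,v=np.linalg.eigh(C);print('tab',len(q),q.mean(0).round(4),np.degrees(np.arctan2(v[1,1],v[0,1])),np.sqrt(w),cv2.minAreaRect(q[:,:2].astype(np.float32)*1000),q[:,2].max())
print(env.pinch_z, 'hover', row([.458,-.18,.30],np.radians(-12)), 'mid',row([.44,.15,.33],np.radians(-12)))
E
```

```text
post [94.6 -3.5 77.4]
a 38 roof 63 [[-25.8, 34.9, 185.6], [-2.1, 38.5, 197.2], [20.7, 44.8, 200.0]] arm 56 [[29.2, 35.4, 166.0], [45.4, 37.5, 175.5], [63.1, 43.4, 180.5]]
a -38 roof 66 [[-26.2, -41.4, 186.6], [-2.7, -37.5, 197.1], [21.8, -31.4, 199.6]] arm 56 [[31.1, -40.7, 165.2], [47.5, -38.4, 176.2], [64.0, -33.2, 181.1]]
post [96.6 -1.  81.2]
b 38 roof 56 [[-24.4, 35.6, 185.9], [0.3, 39.9, 197.0], [22.1, 45.0, 200.1]] arm 54 [[30.6, 36.3, 165.7], [46.1, 39.4, 174.5], [63.9, 46.4, 181.2]]
b -38 roof 58 [[-26.0, -39.6, 185.6], [-2.8, -36.1, 196.5], [23.5, -30.1, 200.4]] arm 50 [[29.7, -39.6, 165.1], [44.3, -36.6, 174.4], [59.6, -30.5, 181.5]]
tab 169 [ 0.4579 -0.1852  0.1388] 82.9540775254616 [0.00302675 0.01002573] ((460.4489440917969, -181.86087036132812), (32.273193359375, 10.305055618286133), 77.53153228759766) 0.16080548231639136
tab 204 [ 0.4573 -0.1847  0.1342] 87.5501918395104 [0.00246321 0.0091791 ] ((460.2064514160156, -180.78445434570312), (31.995952606201172, 10.850251197814941), 78.08134460449219) 0.15867461599186866
0.0187 hover [-1.2302e+00 -1.4379e+00 -1.9790e-01 -7.0000e-04  7.0000e-04  1.3430e+00] mid [-8.871e-01 -6.863e-01 -2.736e-01 -7.000e-04  7.000e-04  1.343e+00]
```

Emit:
move_arm(
  plan=[
    [-0.887,-0.686,-0.274,0,0,1],
    [-0.887,-0.686,-0.274,0,0,1],
    [-0.887,-0.686,-0.274,0,0,1],
    [-0.887,-0.686,-0.274,0,0,1],
    [-0.887,-0.686,-0.274,0,0,1],
    [-0.887,-0.686,-0.274,0,0,1],
    [-0.887,-0.686,-0.274,0,0,1],
    [-0.887,-0.686,-0.274,0,0,1],
  ],
  gripper=0,
  squeeze=60,
)

```text
time: 1.1
ee_pos: [0.4413, 0.1473, 0.3123]
ee_rot: [0.654, 0.757, 0.0, 0.001]
force: [-0.5, 1.4, -0.3]
grip_width: 0.0427
gripper_force: 0.0
```

Run:
```python
from h import *
print(row([.460,-.1815,.27],np.radians(-12.2)))
f,z,K,M=grab('wrist');save('w0',f);np.savez('w0.npz',f=f,z=z,K=K,M=M);print(M.round(3),env.sense()['q'].round(2))
```

```text
[-8.198e-01 -7.360e-02  1.529e-01  1.000e-03  5.000e-04  3.428e-01]
[[ 0.989  0.14   0.04   0.432]
 [ 0.146 -0.954 -0.261  0.213]
 [ 0.002  0.264 -0.965  0.484]
 [ 0.     0.     0.     1.   ]] [-0.57  0.43  0.29  1.66 -0.13  1.07 -0.09]
```

Emit:
move_arm(
  plan=[
    [-0.82,-0.074,0.1,0,0,0.343],
    [-0.82,-0.074,0.1,0,0,0.343],
    [-0.82,-0.074,0.1,0,0,0.343],
    [-0.82,-0.074,0.1,0,0,0.343],
    [-0.82,-0.074,0.1,0,0,0.343],
    [-0.82,-0.074,0.1,0,0,0.343],
    [-0.82,-0.074,0.1,0,0,0.343],
  ],
)

```text
time: 2.02
ee_pos: [0.4594, -0.1793, 0.2712]
ee_rot: [0.778, 0.629, -0.0, -0.0]
force: [0.6, 1.0, 0.3]
grip_width: 0.0425
gripper_force: 0.0
```

Run:
```python
from h import *
f,z,K,M=grab('wrist');save('w1',f);np.savez('w1.npz',f=f,z=z,K=K,M=M)
P=cloud(z,K,M);m=(P[...,2]>.145)&(P[...,2]<.17)&(np.hypot(P[...,0]-.46,P[...,1]+.18)<.05)
q=P[m];print(len(q),q.mean(0),cv2.minAreaRect(q[:,:2].astype(np.float32)*1000),np.median(q[:,2]))
m=(P[...,2]>.075)&(P[...,2]<.105)&(np.hypot(P[...,0]-.46,P[...,1]+.18)<.08)
q=P[m];print('bar',len(q),q.mean(0),cv2.minAreaRect(q[:,:2].astype(np.float32)*1000))
print(env.sense()['ee_pos'],row([.460,-.1815,.137],np.radians(-12.2)))
```

```text
459 [ 0.46266686 -0.17839432  0.15634563] ((462.4362487792969, -179.43283081054688), (31.63669204711914, 9.227357864379883), 78.0351791381836) 0.15678617220597119
bar 806 [ 0.46399755 -0.17326621  0.09307032] ((462.92047119140625, -180.30599975585938), (108.18954467773438, 22.183107376098633), 77.70038604736328)
[ 0.45962063 -0.17804993  0.27136267] [-8.300e-03  3.000e-03  3.827e-01 -7.000e-04 -3.000e-04  3.100e-03]
```

View pics/w1.png

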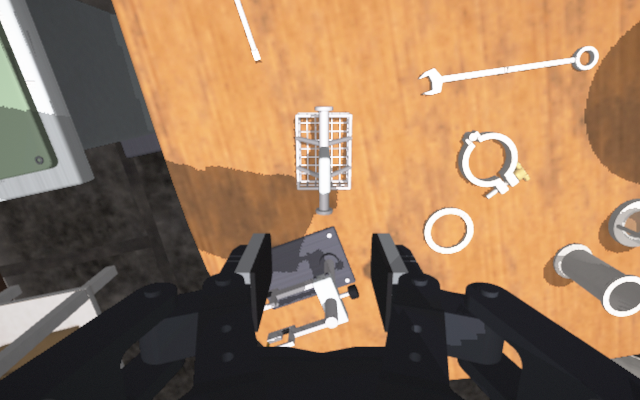

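The wrist view shows the basket from above, tab at about (324,152), with the bar discs at (323,108) and (323,211). Only the small stand at (310,280) is near the fingers, and it's clear of them. Going down to grip.

Emit:
move_arm(
  plan=[
    [-0.0035,0.008,0.13,0,0,0.003],
    [-0.0035,0.008,0.25,0,0,0.003],
    [-0.0035,0.008,0.34,0,0,0.003],
    [-0.0035,0.008,0.383,0,0,0.003],
    [-0.0035,0.008,0.383,0,0,0.003],
    [-0.0035,0.008,0.383,0,0,0.003],
  ],
)

```text
time: 2.82
ee_pos: [0.4631, -0.18, 0.1193]
ee_rot: [0.778, 0.628, 0.0, 0.0]
force: [0.6, 0.3, 0.5]
grip_width: 0.0424
gripper_force: 0.0
```

Emit:
move_arm(
  plan=[
    [0,0,0,0,0,0],
    [0,0,0,0,0,0],
    [0,0,0,0,0,0],
    [0,0,0,0,0,0],
    [0,0,0,0,0,0],
    [0,0,0,0,0,0],
  ],
  gripper=-1,
  squeeze=60,
)

```text
time: 3.58
ee_pos: [0.4627, -0.1805, 0.1191]
ee_rot: [0.778, 0.628, 0.0, 0.0]
force: [-1.8, 1.2, 10.7]
grip_width: 0.0082
gripper_force: 59.3
```

Emit:
move_arm(
  plan=[
    [0,0,-0.05,0,0,0],
    [0,0,-0.15,0,0,0],
    [0,0,-0.25,0,0,0],
    [0,0,-0.35,0,0,0],
    [0,0,-0.4,0,0,0],
    [0,0,-0.4,0,0,0],
  ],
)

```text
time: 4.32
ee_pos: [0.4628, -0.1806, 0.2792]
ee_rot: [0.778, 0.628, 0.001, 0.001]
force: [-0.2, 0.0, -3.5]
grip_width: 0.0078
gripper_force: 59.5
```

Run:
```python
from h import *
for n in('wrist','side'):
    f,z,K,M=grab(n);save('l'+n,f);np.savez('l'+n+'.npz',f=f,z=z,K=K,M=M)
print(env.sense())
O2=np.array([.604,.127,0])
for L in([-140,0,250],[-75,0,232]):
    print(row(O2+RS.apply(np.array(L)/1000),YAW))
```

```text
{'time': 4.425, 'q': array([ 0.0897751 ,  0.52595646,  0.38190693,  1.63758577, -0.22107824,
        1.02193335,  0.32852432]), 'dq': array([ 0.00343344,  0.00999914, -0.00117136,  0.00407111,  0.00039711,
        0.00196441, -0.00033388]), 'joint_torque': array([-7.11497292e-02, -7.48804951e+01,  7.14486659e+00, -2.55661136e+01,
        5.94072556e-02,  1.48063553e-01, -3.15378013e-02]), 'ee_pos': array([ 0.46227247, -0.18026152,  0.27763858]), 'ee_rot': array([ 7.78098365e-01,  6.28142253e-01, -2.37632113e-04, -4.34029883e-04]), 'force': array([-0.83101157,  0.19356116, -2.37685955]), 'wrist_torque': array([-0.01461698, -0.00484297, -0.0299752 ]), 'gripper_force': 59.46148931980133, 'grip_width': 0.007762392474771056}
[ 6.452e-01 -1.155e-01  1.161e-01 -9.000e-04 -4.000e-04 -5.171e-01]
[ 7.289e-01  2.380e-02  1.610e-01 -9.000e-04 -4.000e-04 -5.171e-01]
```

View pics/lside.png

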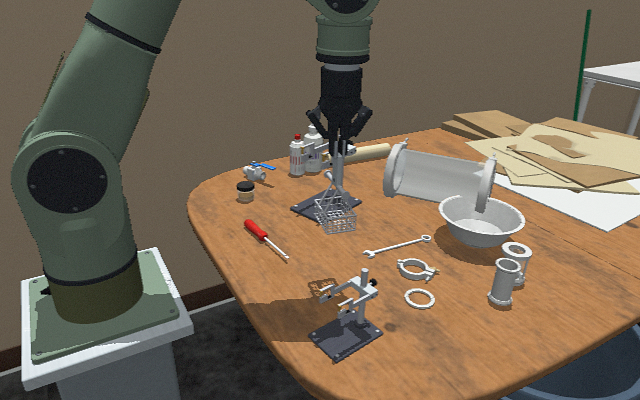

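The basket is held and lifted upright, at (335,213) in the side view, and the small stand is undisturbed. Moving to the staging pose in front of the hooks.

Emit:
move_arm(
  plan=[
    [0.15,-0.02,0.02,0,0,-0.1],
    [0.29,-0.05,0.05,0,0,-0.25],
    [0.43,-0.08,0.08,0,0,-0.4],
    [0.54,-0.1,0.1,0,0,-0.517],
    [0.62,-0.115,0.116,0,0,-0.517],
    [0.645,-0.1155,0.116,0,0,-0.517],
    [0.645,-0.1155,0.116,0,0,-0.517],
    [0.645,-0.1155,0.116,0,0,-0.517],
  ],
)

```text
time: 5.42
ee_pos: [0.4718, 0.0803, 0.2319]
ee_rot: [0.582, 0.813, -0.0, 0.0]
force: [-0.0, 0.0, -3.4]
grip_width: 0.0078
gripper_force: 59.5
```

Run:
```python
from h import *
s=env.sense();print(s['ee_pos'],s['force'],s['wrist_torque'])
O2=np.array([.604,.127,0])
for n in('scene','side','wrist'):
    f,z,K,M=grab(n);save('s'+n,f);np.savez('s'+n+'.npz',f=f,z=z,K=K,M=M)
    P=cloud(z,K,M).reshape(-1,3);L=RS.inv().apply(P-O2)*1000
    b=L[(L[:,0]>-185)&(L[:,0]<-95)&(abs(L[:,1])<70)&(L[:,2]>188)&(L[:,2]<222)]
    if len(b)>20: print(n,'bar',len(b),np.median(b,0),np.percentile(b,[1,99],axis=0).round(1).tolist())
    for y0 in (38,-38):
        r=L[(abs(L[:,1]-y0)<14)&(L[:,0]>-50)&(L[:,0]<30)&(L[:,2]>190)&(L[:,2]<215)]
        if len(r)>5: print(n,'roof',y0,len(r),np.percentile(r,[2,50,98],axis=0).round(1).tolist())
f=[np.load('s%s.npz'%n)['f'] for n in('scene','side')]
save('c2',np.hstack([cv2.resize(f[0][60:210,240:360],(400,500),interpolation=2),cv2.resize(f[1][90:240,240:360],(400,500),interpolation=2)]))
```

```text
[0.47175453 0.08026805 0.23187128] [-0.01993313  0.01952761 -3.39145999] [ 0.01613866 -0.02666207 -0.05126067]
scene bar 224 [-145.75431123   -9.77308381  206.71595607] [[-152.4, -56.4, 189.2], [-134.8, 51.2, 221.2]]
scene roof 38 57 [[-31.8, 33.0, 190.7], [-6.9, 37.0, 197.5], [16.3, 42.5, 200.5]]
scene roof -38 59 [[-31.3, -42.6, 190.7], [-9.3, -38.1, 197.6], [16.5, -33.5, 200.0]]
side bar 239 [-144.58658455   -5.72395914  206.41817186] [[-151.8, -54.6, 189.6], [-132.8, 52.4, 221.8]]
side roof 38 46 [[-31.2, 34.6, 190.4], [-6.6, 38.8, 197.7], [19.9, 45.0, 200.8]]
side roof -38 50 [[-30.4, -40.9, 190.3], [-7.1, -37.9, 197.7], [18.6, -30.5, 200.7]]
wrist bar 1801 [-139.62796513   29.47715853  207.57065321] [[-150.0, -54.0, 188.7], [-129.8, 52.9, 220.2]]
wrist roof 38 1424 [[-29.4, 34.9, 191.5], [-6.7, 39.3, 198.6], [19.1, 43.3, 200.2]]
wrist roof -38 1211 [[-29.3, -40.9, 191.4], [-5.4, -35.7, 198.6], [19.1, -31.7, 200.1]]
```

View pics/swrist.png

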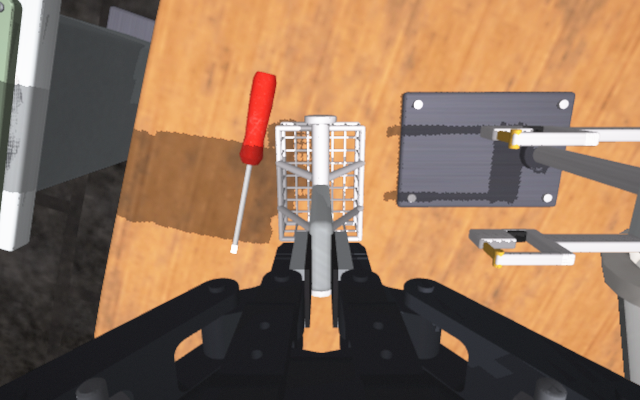

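View pics/c2.png

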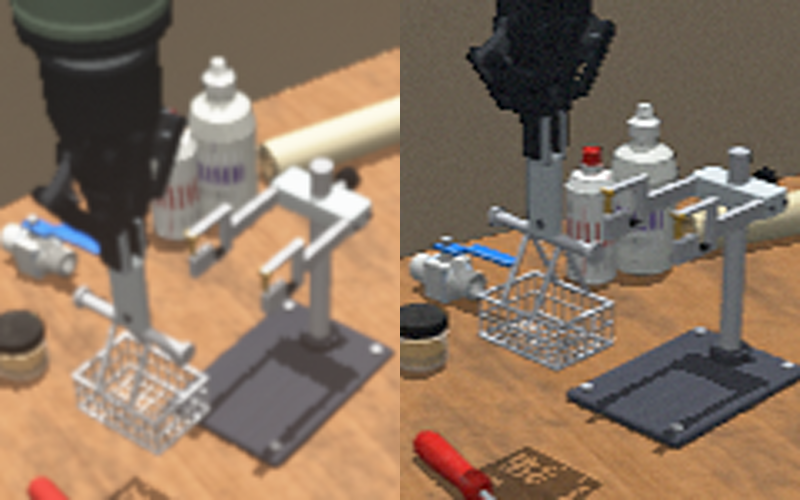

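The wrist view shows the bar running from (320,118) to (320,290). The hook roofs are at (480-595,135) and (480-575,255), level and parallel to the approach. I'll compare bar and hooks in this one view.

Run:
```python
from h import *
O2=np.array([.604,.127,0])
d=np.load('swrist.npz');P=cloud(d['z'],d['K'],d['M']).reshape(-1,3);L=RS.inv().apply(P-O2)*1000
b=L[(L[:,0]>-165)&(L[:,0]<-115)&(L[:,1]>17)&(L[:,1]<49)&(L[:,2]>190)&(L[:,2]<215)]
for a,c in((20,30),(30,40),(40,49)):
    g=b[(b[:,1]>a)&(b[:,1]<c)];print(a,len(g),np.percentile(g[:,2],[50,90,98]).round(1),(g[:,0].min()+g[:,0].max())/2,np.median(g[:,0]))
b=L[(L[:,0]>-165)&(L[:,0]<-115)&(abs(L[:,1])<60)&(L[:,2]>190)&(L[:,2]<222)]
print('bar y ends',b[:,1].min(),b[:,1].max(),'tab',np.median(b[(abs(b[:,1])<10)],0))
for y0 in(38,-38):
    r=L[(abs(L[:,1]-y0)<9)&(L[:,0]>-40)&(L[:,0]<25)&(L[:,2]>196.5)&(L[:,2]<204)]
    print('roof',y0,len(r),np.percentile(r[:,2],[10,50,90]),r[:,0].min(),r[:,0].max(),r[:,1].min(),r[:,1].max(),'slope deg',np.degrees(np.polyfit(r[:,0],r[:,1],1)[0]))
    a=L[(abs(L[:,1]-y0)<9)&(L[:,0]>30)&(L[:,0]<60)&(L[:,2]>170)&(L[:,2]<190)];print('arm',len(a),np.percentile(a[:,2],[50,90]))
    l=L[(abs(L[:,1]-y0)<9)&(L[:,0]>-40)&(L[:,0]<10)&(L[:,2]>150)&(L[:,2]<180)];
    if len(l):print('ledge',len(l),np.percentile(l[:,2],[50,90]))
print(RS.inv().apply(env.sense()['ee_pos']-O2)*1000)
```

```text
20 293 [207.5 208.6 209.3] -139.89313649323333 -139.6155391083276
30 320 [207.4 208.7 209.3] -139.90400688641836 -140.13920200475462
40 295 [207.5 208.6 210.6] -139.88111849656522 -139.59084207730754
bar y ends -55.01165478527805 52.97473730822451 tab [nan nan nan]
roof 38 1316 [197.51380002 198.72629214 199.66840037] -30.09307733811128 20.716878856425414 33.80890121890229 44.43824130276843 slope deg 0.017426778590015908
arm 592 [179.74365709 180.68396294]
ledge 485 [166.61463582 174.20980197]
roof -38 1053 [197.59769567 198.7760002  199.61895584] -30.27020531829689 20.68589910391873 -42.989170849367525 -31.02153643746207 slope deg 0.20103050112311177
arm 691 [179.48676362 180.6162296 ]
ledge 952 [168.01728866 174.3660057 ]
[-140.02891433   -1.1639211   232.06790034]
  return _methods._mean(a, axis=axis, dtype=dtype,
  ret = um.true_divide(
```

h is about 173.7 mm, from both the roof top and the arm tops. The bar sits at 203.4 mm, 143 mm short of the throats and 2 mm off in y. Lower to about h+8 and stop just outside the keepers.

Emit:
move_arm(
  plan=[
    [0.005,0.05,0.03,0,0,0],
    [0.005,0.12,0.054,0,0,0],
    [0.005,0.18,0.054,0,0,0],
    [0.005,0.22,0.054,0,0,0],
    [0.005,0.2325,0.054,0,0,0],
    [0.005,0.2325,0.054,0,0,0],
    [0.005,0.2325,0.054,0,0,0],
  ],
)

```text
time: 6.45
ee_pos: [0.5588, 0.113, 0.2106]
ee_rot: [0.582, 0.813, -0.0, -0.0]
force: [0.1, -0.1, -2.7]
grip_width: 0.0074
gripper_force: 59.5
```

Run:
```python
from h import *
O2=np.array([.604,.127,0]);s=env.sense();print(RS.inv().apply(s['ee_pos']-O2)*1000,s['force'],R.from_quat(s['ee_rot']).as_matrix().round(3))
f,z,K,M=grab('wrist');save('e1',f)
L=RS.inv().apply(cloud(z,K,M).reshape(-1,3)-O2)*1000
for y0 in(39,-37):
    r=L[(abs(L[:,1]-y0)<9)&(L[:,0]>-38)&(L[:,0]<25)&(L[:,2]>196.5)&(L[:,2]<204)]
    print('roof',y0,len(r),np.percentile(r[:,2],[50,90]),r[:,0].min(),r[:,0].max(),r[:,1].min(),r[:,1].max())
    a=L[(abs(L[:,1]-y0)<9)&(L[:,0]>30)&(L[:,0]<60)&(L[:,2]>170)&(L[:,2]<190)];print('arm',len(a),np.percentile(a[:,2],[50,90]))
b=L[(L[:,0]>-65)&(L[:,0]<-36)&(L[:,1]>18)&(L[:,1]<49)&(L[:,2]>172)&(L[:,2]<200)]
print('bar',len(b),np.percentile(b[:,2],[50,90]),(b[:,0].min()+b[:,0].max())/2,np.median(b[:,0]))
f,z,K,M=grab('side');save('e2',cv2.resize(f[110:230,260:380],(600,600),interpolation=2))
```

```text
[-47.29529465   1.40247557 210.57682196] [ 0.05903004 -0.1438654  -2.69883776] [[-0.323  0.947 -0.   ]
 [ 0.947  0.323 -0.   ]
 [-0.    -0.    -1.   ]]
roof 39 1536 [198.70351074 199.59866277] -29.51172577365659 20.85479267849823 33.5277985774665 44.574379268100756
arm 799 [179.74748461 180.68274126]
roof -37 513 [198.66015774 199.47462108] -14.079313934187747 20.66174313442275 -41.4523201070586 -32.123654838275804
arm 854 [179.39654114 180.56569777]
bar 1027 [185.81396244 187.0719683 ] -47.216274744640444 -46.8694679204929
```

View pics/e2.png

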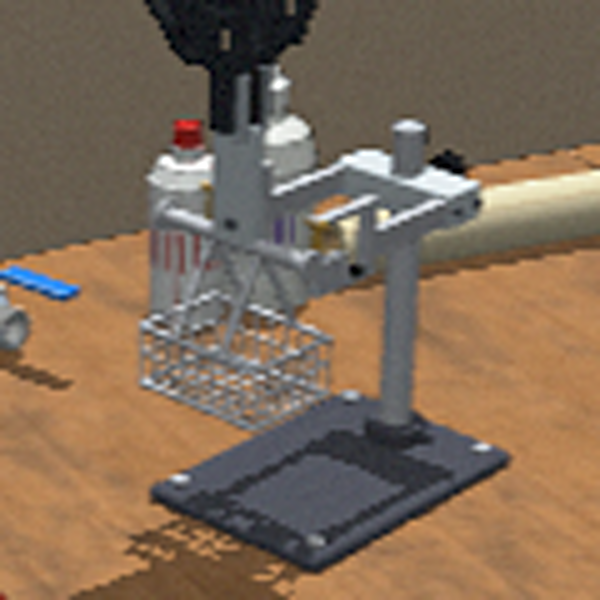

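The bar, at (165-310,215-258) in the crop, faces the mouths level, in line, and about 8 mm above the ledge. Entering slowly.

Emit:
move_arm(
  plan=[
    [0,0.01,0,0,0,0],
    [0,0.022,0,0,0,0],
    [0,0.034,0,0,0,0],
    [0,0.046,0,0,0,0],
    [0,0.058,0,0,0,0],
    [0,0.068,0,0,0,0],
  ],
)

```text
time: 7.3
ee_pos: [0.585, 0.1222, 0.2103]
ee_rot: [0.582, 0.813, -0.0, -0.0]
force: [-1.8, -0.2, -3.8]
grip_width: 0.0078
gripper_force: 59.4
```

Emit:
move_arm(
  plan=[
    [0,0.01,0,0,0,0],
    [0,0.02,0,0,0,0],
    [0,0.03,0,0,0,0],
    [0,0.038,0,0,0,0],
    [0,0.045,0,0,0,0],
    [0,0.05,0,0,0,0],
    [0,0.05,0,0,0,0],
  ],
)

```text
time: 8.18
ee_pos: [0.6039, 0.1286, 0.2104]
ee_rot: [0.582, 0.813, -0.0, 0.0]
force: [0.6, 0.1, -2.3]
grip_width: 0.0082
gripper_force: 59.5
```

Run:
```python
from h import *
O2=np.array([.604,.127,0]);s=env.sense();print(RS.inv().apply(s['ee_pos']-O2)*1000,RS.inv().apply(s['force']))
f,z,K,M=grab('wrist');save('g1',f[100:400,250:640])
f,z,K,M=grab('side');save('g2',cv2.resize(f[110:230,260:380],(600,600),interpolation=2))
```

```text
[  0.470753     1.55991881 210.38253726] [ 0.5546049  -0.12502496 -2.2990034 ]
```

View pics/g2.png

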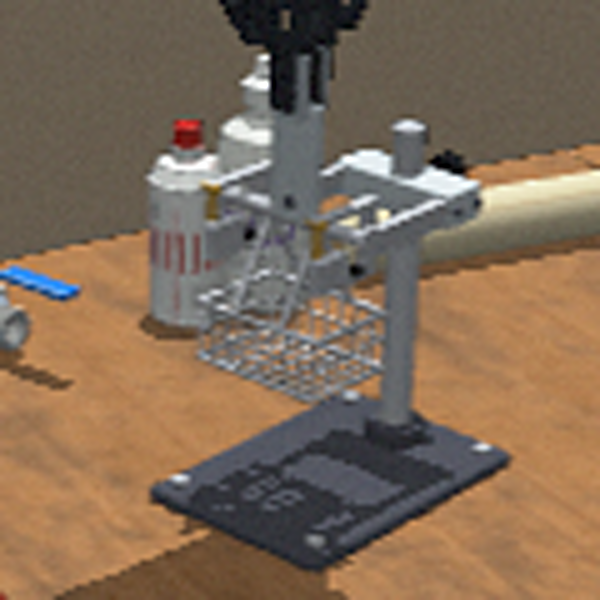

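The bar is inside and the keepers, at (212,200) and (320,240), have swung shut behind it. Now I'll feel for the back wall in small steps.

Emit:
move_arm(
  plan=[
    [0,0.002,0,0,0,0],
    [0,0.004,0,0,0,0],
    [0,0.006,0,0,0,0],
    [0,0.007,0,0,0,0],
    [0,0.007,0,0,0,0],
  ],
)

```text
time: 8.9
ee_pos: [0.6065, 0.1295, 0.2104]
ee_rot: [0.582, 0.813, -0.0, 0.0]
force: [-0.0, 0.5, -2.6]
grip_width: 0.0079
gripper_force: 59.5
```

Emit:
move_arm(
  plan=[
    [0,0.001,0,0,0,0],
    [0,0.002,0,0,0,0],
    [0,0.003,0,0,0,0],
    [0,0.003,0,0,0,0],
  ],
)

```text
time: 9.4
ee_pos: [0.6077, 0.1299, 0.2104]
ee_rot: [0.582, 0.813, -0.0, 0.0]
force: [-0.2, -0.9, -2.5]
grip_width: 0.0081
gripper_force: 59.5
```

Emit:
move_arm(
  plan=[
    [0,0.001,0,0,0,0],
    [0,0.002,0,0,0,0],
    [0,0.002,0,0,0,0],
  ],
)

```text
time: 9.78
ee_pos: [0.6084, 0.1302, 0.2104]
ee_rot: [0.582, 0.813, -0.0, 0.0]
force: [0.2, 0.0, -2.4]
grip_width: 0.0077
gripper_force: 59.5
```

Emit:
move_arm(
  plan=[
    [0,0.001,0,0,0,0],
    [0,0.002,0,0,0,0],
    [0,0.002,0,0,0,0],
  ],
)

```text
time: 10.15
ee_pos: [0.6092, 0.1304, 0.2104]
ee_rot: [0.582, 0.813, -0.0, -0.0]
force: [-0.7, 0.6, -2.3]
grip_width: 0.0082
gripper_force: 59.5
```

Emit:
move_arm(
  plan=[
    [0,0.001,0,0,0,0],
    [0,0.002,0,0,0,0],
    [0,0.002,0,0,0,0],
  ],
)

```text
time: 10.52
ee_pos: [0.6098, 0.1306, 0.2104]
ee_rot: [0.582, 0.813, -0.0, -0.0]
force: [-2.1, -0.7, -1.2]
grip_width: 0.0078
gripper_force: 59.6
```

Emit:
move_arm(
  plan=[
    [0,0.001,0,0,0,0],
    [0,0.002,0,0,0,0],
    [0,0.002,0,0,0,0],
  ],
)

```text
time: 10.9
ee_pos: [0.6106, 0.1308, 0.2104]
ee_rot: [0.582, 0.813, -0.0, -0.0]
force: [-3.6, -0.2, -0.2]
grip_width: 0.0079
gripper_force: 59.8
```

Wall contact at about 4 N. Back off roughly 3 mm to the throat centre and lower gently.

Emit:
move_arm(
  plan=[
    [0,-0.004,0,0,0,0],
    [0,-0.008,0,0,0,0],
    [0,-0.008,0.003,0,0,0],
    [0,-0.008,0.006,0,0,0],
    [0,-0.008,0.009,0,0,0],
    [0,-0.008,0.012,0,0,0],
    [0,-0.008,0.012,0,0,0],
  ],
)

```text
time: 11.78
ee_pos: [0.6076, 0.1299, 0.2055]
ee_rot: [0.582, 0.813, -0.0, -0.0]
force: [0.6, 0.1, -1.8]
grip_width: 0.0081
gripper_force: 59.5
```

Emit:
move_arm(
  plan=[
    [0,0,0.003,0,0,0],
    [0,0,0.006,0,0,0],
    [0,0,0.008,0,0,0],
    [0,0,0.008,0,0,0],
  ],
)

```text
time: 12.28
ee_pos: [0.6076, 0.1299, 0.2023]
ee_rot: [0.582, 0.813, -0.0, -0.0]
force: [-0.8, -0.7, -2.6]
grip_width: 0.0077
gripper_force: 59.5
```

Emit:
move_arm(
  plan=[
    [0,0,0.002,0,0,0],
    [0,0,0.004,0,0,0],
    [0,0,0.006,0,0,0],
    [0,0,0.006,0,0,0],
  ],
)

```text
time: 12.78
ee_pos: [0.6076, 0.1298, 0.1999]
ee_rot: [0.582, 0.813, -0.0, 0.0]
force: [0.7, -0.4, -3.5]
grip_width: 0.0081
gripper_force: 59.5
```

The bar is below ledge level with no contact, so it's in the throats. Continue to the pads.

Emit:
move_arm(
  plan=[
    [0,0,0.002,0,0,0],
    [0,0,0.004,0,0,0],
    [0,0,0.006,0,0,0],
    [0,0,0.008,0,0,0],
    [0,0,0.008,0,0,0],
  ],
)

```text
time: 13.4
ee_pos: [0.6076, 0.1299, 0.1967]
ee_rot: [0.582, 0.813, -0.0, -0.0]
force: [0.3, 0.7, -2.5]
grip_width: 0.008
gripper_force: 59.5
```

Emit:
move_arm(
  plan=[
    [0,0,0.001,0,0,0],
    [0,0,0.003,0,0,0],
    [0,0,0.003,0,0,0],
  ],
)

```text
time: 13.78
ee_pos: [0.6076, 0.1299, 0.1956]
ee_rot: [0.582, 0.813, -0.0, -0.0]
force: [-0.1, -0.0, -2.6]
grip_width: 0.008
gripper_force: 59.5
```

Emit:
move_arm(
  plan=[
    [0,0,0.001,0,0,0],
    [0,0,0.002,0,0,0],
    [0,0,0.002,0,0,0],
  ],
)

```text
time: 14.15
ee_pos: [0.6077, 0.1299, 0.1949]
ee_rot: [0.582, 0.813, 0.0, 0.0]
force: [-0.4, -0.3, -1.3]
grip_width: 0.0078
gripper_force: 59.7
```

Emit:
move_arm(
  plan=[
    [0,0,0.001,0,0,0],
    [0,0,0.002,0,0,0],
    [0,0,0.002,0,0,0],
  ],
)

```text
time: 14.52
ee_pos: [0.6077, 0.1299, 0.1941]
ee_rot: [0.582, 0.813, 0.0, 0.0]
force: [-0.3, -0.0, 0.5]
grip_width: 0.008
gripper_force: 59.9
```

The pads carry the weight. Ease the squeeze, then open.

Emit:
move_arm(
  plan=[
    [0,0,0,0,0,0],
    [0,0,0,0,0,0],
    [0,0,0,0,0,0],
  ],
  squeeze=20,
)

```text
time: 14.9
ee_pos: [0.6077, 0.1299, 0.194]
ee_rot: [0.582, 0.813, 0.0, 0.0]
force: [0.5, -0.0, 1.9]
grip_width: 0.0077
gripper_force: 60.0
```

Emit:
move_arm(
  plan=[
    [0,0,0,0,0,0],
    [0,0,0,0,0,0],
    [0,0,0,0,0,0],
    [0,0,0,0,0,0],
    [0,0,0,0,0,0],
    [0,0,0,0,0,0],
  ],
  gripper=-0.3,
)

```text
time: 15.65
ee_pos: [0.6077, 0.1299, 0.194]
ee_rot: [0.582, 0.813, -0.0, 0.0]
force: [0.5, -0.2, -0.5]
grip_width: 0.0295
gripper_force: 0.0
```

Run:
```python
from h import *
s=env.sense();print(s['ee_pos'],s['force'],s['grip_width'],s['gripper_force'])
f,z,K,M=grab('side');save('r2',cv2.resize(f[110:230,260:380],(600,600),interpolation=2))
f,z,K,M=grab('wrist');P=cloud(z,K,M).reshape(-1,3);L=RS.inv().apply(P-[.604,.127,0])*1000
b=L[(abs(L[:,0]-4)<12)&(L[:,1]>46)&(L[:,1]<56)&(L[:,2]>150)&(L[:,2]<180)];print('disc',len(b),np.percentile(b,[2,50,98],axis=0).round(1).tolist())
b=L[(abs(L[:,0]-4)<15)&(abs(L[:,1])<18)&(L[:,2]>222)&(L[:,2]<240)];print('tab',len(b),np.percentile(b,[2,50,98],axis=0).round(1).tolist() if len(b) else 0)
```

```text
[0.60766959 0.12986346 0.19398713] [ 0.4532959  -0.23230961 -0.50687378] 0.029467286816606743 0.0
disc 461 [[-3.3, 46.3, 159.9], [4.8, 52.8, 170.9], [12.4, 55.8, 175.0]]
tab 2000 [[-9.9, -11.8, 224.4], [4.5, 4.4, 232.2], [9.9, 17.8, 238.0]]
```

View pics/r2.png

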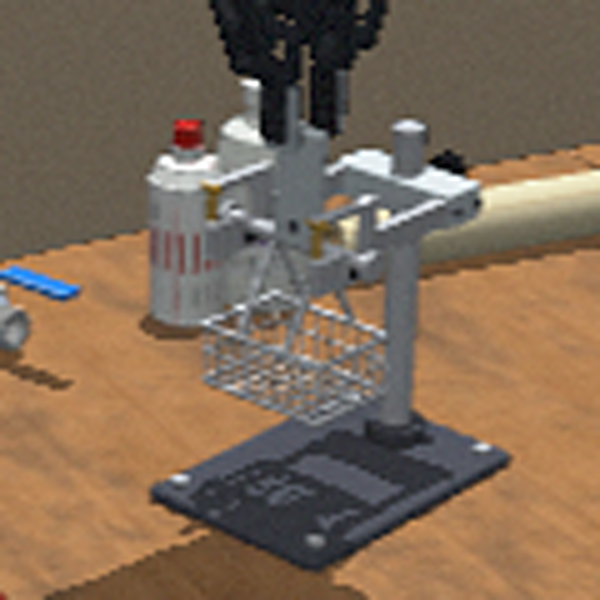

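The basket hangs upright with the bar down and both keepers closed, at (212,200) and (320,240). Retract straight up and let it settle.

Emit:
move_arm(
  plan=[
    [0,0,-0.02,0,0,0],
    [0,0,-0.06,0,0,0],
    [0,0,-0.12,0,0,0],
    [0,0,-0.2,0,0,0],
    [0,0,-0.28,0,0,0],
    [0,0,-0.3,0,0,0],
    [0,0,-0.3,0,0,0],
    [0,0,-0.3,0,0,0],
  ],
)

```text
time: 16.75
ee_pos: [0.6074, 0.1299, 0.3131]
ee_rot: [0.582, 0.813, -0.001, -0.0]
force: [-0.4, 0.7, -0.2]
grip_width: 0.0298
gripper_force: 0.0
```

Emit:
move_arm(
  plan=[
    [0,0,0,0,0,0],
    [0,0,0,0,0,0],
    [0,0,0,0,0,0],
    [0,0,0,0,0,0],
    [0,0,0,0,0,0],
    [0,0,0,0,0,0],
    [0,0,0,0,0,0],
    [0,0,0,0,0,0],
  ],
)

```text
time: 17.75
ee_pos: [0.6077, 0.1299, 0.314]
ee_rot: [0.582, 0.813, -0.0, 0.0]
force: [0.2, 0.9, -0.8]
grip_width: 0.03
gripper_force: 0.0
```

Run:
```python
from h import *
print(env.sense()['force'])
for n in('side','scene','wrist','wrist'):
    f,z,K,M=grab(n);P=cloud(z,K,M).reshape(-1,3);L=RS.inv().apply(P-[.604,.127,0])*1000
    b=L[(abs(L[:,0]-5)<25)&(abs(L[:,1])<20)&(L[:,2]>225)&(L[:,2]<240)];print(n,'tabtop',len(b),np.percentile(b,[2,50,98],axis=0).round(1).tolist() if len(b) else 0)
    b=L[(abs(L[:,0]-5)<12)&(L[:,1]>47)&(L[:,1]<57)&(L[:,2]>150)&(L[:,2]<185)];print('disc',len(b),np.percentile(b,[2,50,98],axis=0).round(1).tolist() if len(b) else 0)
    if n=='side':save('f',cv2.resize(f[110:230,260:380],(600,600),interpolation=2))
```

```text
[ 0.24172127  0.86541655 -0.78529762]
side tabtop 39 [[-2.7, -12.5, 225.5], [1.2, 0.7, 230.5], [6.5, 16.7, 233.7]]
disc 10 [[-5.1, 49.0, 168.1], [2.6, 53.7, 171.1], [10.1, 56.5, 173.8]]
scene tabtop 46 [[-3.6, -15.1, 225.3], [0.1, -0.6, 231.3], [5.8, 15.0, 233.7]]
disc 15 [[-5.3, 48.4, 161.7], [-1.2, 52.1, 168.4], [9.4, 55.3, 172.7]]
wrist tabtop 575 [[0.2, -12.4, 228.6], [4.7, 2.9, 232.2], [9.9, 17.5, 233.7]]
disc 157 [[-4.0, 47.5, 166.4], [4.6, 52.7, 171.4], [13.2, 55.3, 175.2]]
wrist tabtop 576 [[0.2, -12.5, 228.7], [5.1, 3.1, 232.2], [9.9, 17.3, 234.0]]
disc 158 [[-4.0, 47.5, 166.3], [4.6, 52.7, 171.6], [13.2, 55.3, 175.3]]
```

View pics/f.png

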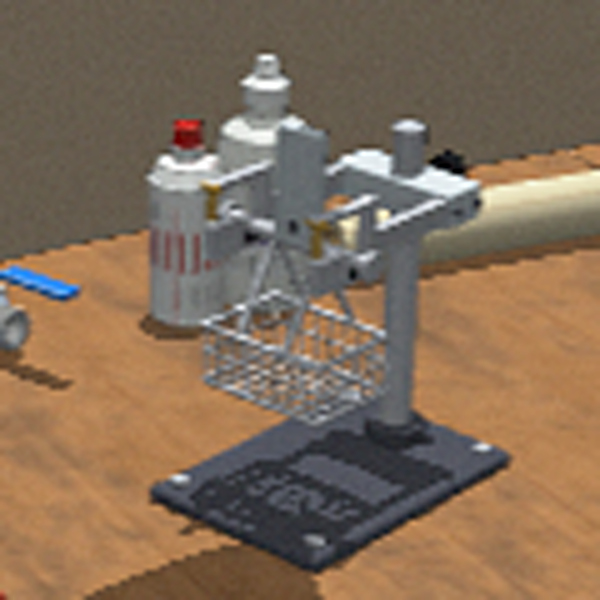

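The basket hangs still and upright on its own: the bar is at about h-8 mm, the tab is directly above it, and both keepers are closed. Handing in.

```bash
python3 -c "
from h import *
print(workorder.sign_off())"
```

```text
the job is handed in; nothing more can be done
None
```

I hung the basket on the larger stand and handed the job in; the hand-in returned no verdict. It hangs upright and still with the bar down in both throats and both keepers closed, and the highest push I felt was about 4 N.

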